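# Open the sample port of the slide reader

### The job

A covered culture dish has been left on the sample-port hatch of the slide reader. Push it along the surface to the left, off the hatch, until it rests flat and wholly on the reader's flat deck; then press the ribbed front lip of the hatch down once with the fingertips and let it spring up by itself. Stand clear and watch for a good second that it stays open; only push and press: nothing is lifted or carried, the raised hatch is not pushed down again, and the things round the reader stay where they are.

Things in the scene. Friction and masses are not known exactly. Their poses are not given: they have to be found in the camera images.
- reader: White bench-top slide reader, fixed; 180 mm deep (x), 210 mm wide (y), top face 85 mm above the table. Origin: centre of its underside; x to its rear, y to its left, z up; its front roughly faces the robot. The front 45 mm of the top is a raked panel with display and keys. The hatch (part of the reader) covers x -42 to +50, y -90 to -14 mm of the top, level with the deck, 1 to 2 mm gap.
- hatch (a joint): Spring hinge of the hatch, rad. 0: shut, latched. Negative: pressed in, stop at -0.125 (lip 9 mm down). 1.2: sprung open, standing at 70 degrees. Push-push latch: lip pressed at least 7.5 mm (to -0.10 or lower) and let go, the hatch rises to 1.2 within 1 s and stays (it follows a finger that leaves slowly); pressed less, it may stay latched. Takes 3 to 5 N at the lip. Pushed down again it latches.
- hatch_lip (a point): Press point: on top of the hatch's front lip, amid four dark ribs, 18 mm behind the hatch's front edge, 74 mm in front of the hinge line (which runs along the hatch's rear edge, reader x +50 mm, parallel to reader y, 82 mm above the table). Moves with the hatch.
- deck_rest (a point): Fixed point in the middle of the flat deck left of the hatch, on its surface (reader x 0, y +36 mm, z 85 mm). The deck spans reader x -44 to +62, y -12 to +99 mm; a low rim, 3 mm high and 4 mm wide, runs along its rear and left sides; in front it ends at the raked panel, on the right it meets the hatch without a step.
- dish: Round clear culture dish with its lid on, pink inside, 60 mm across, 15 mm high, about 20 g, standing upright on the hatch at the start. Origin: centre of its underside, z up.
- tally: Grey hand tally counter, 46 mm across, 21 mm high, on the table at the right of the reader. Origin: centre of its underside. Bystander.
- counting_slide: Counting-chamber slide, 75 x 34 x 8 mm, lying on the table at the right of the reader. Origin: centre of its underside. Bystander.
- cup: Small empty clear beaker, 45 mm across, 59 mm high, on the table behind the reader. Origin: centre of its underside. Bystander.
- tube: Capped 50 ml tube, 34 mm across, 113 mm high, standing on the table behind the reader. Origin: centre of its underside. Bystander.
Things that resemble listed ones, but are neither listed nor needed, are in the scene too. What is shaped like the dish but blue is not meant.

How it is judged (in metres and radians):
On the way, in this order (a step that is already met when the one before it is completed fails the run):
1. the dish stands off the hatch on the flat deck, while the hatch is still shut (y of dish in the frame of reader between 0.016 and 0.072 m and value of joint hatch between -0.03 and 0.03 rad), for 0.2 s.
2. a finger presses the lip of the hatch in until the latch lets go (value of joint hatch below -0.055 rad and contact force between the fingers and reader above 0.5 N).
3. the hatch has sprung open and stays up for a second with the robot clear of the reader (value of joint hatch above 1 rad and contact force between each of the arm, the fingers and reader below 0.05 N), for 1 s.
At the end, for the whole second after the job is handed in: The hatch stands open (joint above 1.0 rad) and still; the dish stands flat (tilt below 0.03 rad, underside within 2 mm of the deck) and at rest on the flat deck, wholly off the hatch, its centre at 16 to 72 mm of the reader's y and -18 to +36 mm of its x (value of joint hatch above 1 rad and velocity of joint hatch below 0.1 rad/s and y of dish in the frame of reader between 0.016 and 0.072 m and x of dish in the frame of reader between -0.018 and 0.036 m and z of dish in the frame of reader between 0.083 and 0.0872 m and angle between dish's own z axis and vertical below 0.03 rad and linear speed of dish below 0.02 m/s); the robot touches nothing.
It fails at once if the dish is lifted, tipped or dropped off the reader (z of dish in the frame of reader above 0.097 m or z of dish in the frame of reader below 0.075 m or angle between dish's own z axis and vertical above 0.25 rad).
It fails at once if the hatch rises with the dish still on it (value of joint hatch above 0.08 rad and y of dish in the frame of reader below 0.01 m).
It fails at once if the raised hatch is pushed down again (value of joint hatch between 0.3 and 0.45 rad and velocity of joint hatch below -0.05 rad/s and contact force between any of the arm, the fingers and reader above 0.3 N).
It fails at once if a bystander is moved (distance of any of tally, counting_slide, cup, tube from where it was at the start of the episode above 0.015 m).
It also fails if it takes over 42 s, if anything falls off the work surface, if the arm or the gripper's body presses on something with over 40 N, if the wrist force passes 120 N, or if a joint passes its speed limit or range.

### The arm

A 6-joint arm with a two-finger parallel gripper is mounted at the origin on a cart in front of the work surface, level with it; the furniture and walls round the work are solid. World frame = base frame: x ahead of the robot, y to its left, z up, the work surface at z = 0. Lengths are in mm, angles in degrees, forces in N, time in s.
With the tool pointing down it reaches from about 325 to 925 mm from the base axis. Payload 3.1 kg.
Tool frame: the origin (TCP) lies at the very end of the fingers, on their centre line; the grasp point (between the pads) lies grasp_offset behind it (grasp_offset is the distance from the TCP to the grasp point, in mm); z points along the fingers, y is the line along which they close (so a half turn about z gives the same grasp; the last joint's range is limited). The gripper opens to 85 mm and grips with 20 to 120 N. Pads are 22 mm wide; open, the fingers measure 114 mm over their backs; the gripper's body (76 mm by 85 mm) begins 54 mm behind the grasp point. The pads swing forward as they close: fully open they stand 13 mm farther back than shut.
Start: joints at [67.025, 12.427, 92.441, -0, 75.132, -6.429], TCP at [177.982, 599.134, 197.2] pointing down, gripper open.
Joint ranges: [-157.48, 157.48], [-44.54, 120.13], [17.64, 146.25], [-64.5, 244.5], [7.68, 150.69], [-147.95, 147.95]. Speed limits (degrees/s): [159.86, 159.86, 180, 180, 180, 180].

### API

Orientations are given as [roll, pitch, yaw] about the fixed x, y, z axes, in that order (R = Rz(yaw) Ry(pitch) Rx(roll)).
In Python, from station import * gives the robot as it stands. Calls block until the motion is done:
- goto(position, orientation): joint-space move of the TCP to a pose.
- move_l(position, attitude=None, speed=150): straight line of the TCP; attitude=None keeps the orientation; speed is the mean speed in mm/s.
- move_j(angles): joint-space move.
- grip(opening, squeeze=None): finger opening in mm; squeeze is the grip in N (None keeps the last); returns when the fingers have stopped.
- wait(seconds).
- solve_ik(position, orientation): joint angles nearest the present ones, or None.
- get_obs(): the state.
- get_image(name): name is "scene" or "top"; returns the picture (420x560x3 uint8, red, green, blue); there is no depth.
- get_calibration(name): a dict with "fx", "fy", "cx", "cy" (pixels), "R" (3x3) and "t" (3): a world point X has camera coordinates R X + t. Camera axes: x right, y down, z forward; pixel columns grow to the right and rows downward; lengths in mm; the calibration is good to about 2 mm. A picture is of the moment at which its call begins. get_calibration takes no time and is no camera call.
A pose or a line that the arm cannot do raises Unreachable and nothing moves.
- sign_off(): hands the job in; it is judged then, once.
Trained networks look in the newest picture that a camera, given by its name, has taken for a name from the list of things; names that differ only in an ending like _2 or _b are one class to them, and where a whole thing is asked for, a point or a joint stands for the part that bears it (a point fixed in the world has none). Each returns a list of dicts, best first, with "score" (0 to 1); they miss things now and then, are a little off and sometimes report something else, mostly with a low value. They report only what shows in the picture. A call takes as long as a camera call. They do not tell look-alikes from the thing itself.
- spot_in(name, camera): "extent" ([centre column, centre row, width, height] in pixels, round what is visible of it).
- regions_of(name, camera): "region" (420x560 bool, what is visible of it) and "extent" ([centre column, centre row, width, height] in pixels, round what is visible of it).
The state is a dict: "t": time; "joint_pos": joint angles; "qvel": joint speeds; "effort": joint torques, N m; "tcp_pos": TCP position; "ee_rot": TCP orientation; "wrist_force": force on the tool from outside, world axes, zero at the start; "moment": the same for the moment, N m; "grip_width": finger opening in mm; "grip_force": force on a finger pad.
Only numpy, scipy, OpenCV 4.12 (cv2) and the standard library are available. Lean on these libraries where they do the work, as an engineer would, in place of code of your own. Each camera call takes 0.05 s, during which the arm holds its last target. There are 200 camera calls.

## Working session

There is one attempt and no reset: what is moved stays moved. The work goes in short steps, each a Python script; the robot and the scene stay as the last script left them, time stands still between calls to the robot, and variables do not carry over. Pictures are saved under pics/ and viewed, at most 10 in all, crops included, and the job is handed in when it is done.

```bash
mkdir -p pics; ls
python3 - <<'E'
from station import *
import cv2,numpy as np
o=get_obs();print(o['t'],o['tcp_pos'],o['ee_rot'],o['grip_width'],{k:v for k,v in o.items() if 'off' in k})
for c in("scene","top"):
    im=get_image(c);cv2.imwrite(f"pics/{c}0.png",im[...,::-1])
    k=get_calibration(c);print(c,k)
    for n in("dish","reader","hatch_lip","hatch","tally","counting_slide","cup","tube"):
        try:print(n,[(round(d['score'],2),np.round(d['extent']).tolist()) for d in spot_in(n,c)])
        except Exception as e:print(n,e)
try:print(grasp_offset)
except Exception as e:print(e)
print(get_obs()['t'])
E
```

```text
pics
0.0 [177.62177421 598.29733704 195.86736673] [-1.79864544e+02 -1.78003569e-02  1.63452265e+02] 85.13440565984331 {}
scene {'fx': 506.4758721359052, 'fy': 506.4758721359052, 'cx': 282.1143504097451, 'cy': 200.75454366930435, 'R': array([[-0.72349331, -0.69017525,  0.01468189],
       [-0.48496524,  0.49301109, -0.7223218 ],
       [ 0.4912903 , -0.5297152 , -0.69140123]]), 't': array([450.9335519 , 352.27428012, 617.45690487])}
dish [(0.98, [308.0, 224.0, 35.0, 32.0]), (0.97, [239.0, 192.0, 31.0, 21.0]), (0.8, [354.0, 203.0, 31.0, 29.0])]
reader [(0.74, [282.0, 275.0, 172.0, 161.0])]
hatch_lip [(0.79, [305.0, 230.0, 73.0, 48.0])]
hatch [(0.79, [303.0, 230.0, 70.0, 54.0])]
tally []
counting_slide [(0.76, [370.0, 240.0, 21.0, 25.0])]
cup [(0.62, [226.0, 230.0, 27.0, 35.0])]
tube [(0.77, [189.0, 250.0, 20.0, 55.0])]
top {'fx': 447.87698143565507, 'fy': 447.87698143565507, 'cx': 278.4391145581226, 'cy': 217.52645271585777, 'R': array([[-0.0012031 , -0.9998408 ,  0.01780245],
       [-0.98268674, -0.00211619, -0.18526277],
       [ 0.18527095, -0.01771712, -0.98252775]]), 't': array([ 10.97195861, 587.06525343, 803.68121862])}
dish [(0.87, [290.0, 145.0, 32.0, 32.0]), (0.72, [356.0, 231.0, 27.0, 28.0]), (0.68, [270.0, 238.0, 31.0, 30.0])]
reader [(0.6, [239.0, 243.0, 121.0, 108.0]), (0.4, [271.0, 242.0, 31.0, 28.0])]
hatch_lip [(0.56, [266.0, 237.0, 46.0, 59.0]), (0.36, [315.0, 273.0, 37.0, 24.0])]
hatch [(0.59, [266.0, 238.0, 50.0, 55.0])]
tally [(0.91, [310.0, 231.0, 23.0, 23.0])]
counting_slide [(0.66, [319.0, 271.0, 38.0, 25.0])]
cup [(0.71, [235.0, 181.0, 27.0, 25.0])]
tube [(0.88, [190.0, 182.0, 28.0, 29.0])]
18.700000000000003
0.9
```

View pics/scene0.png

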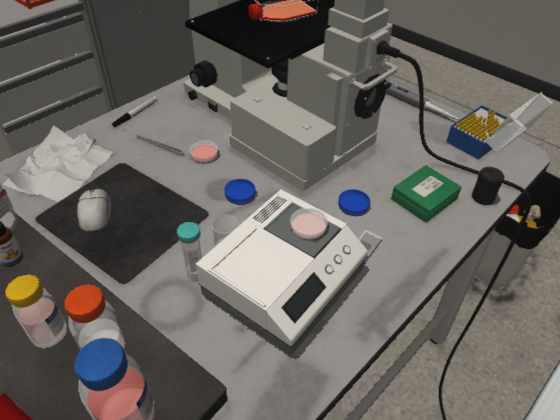

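View pics/top0.png

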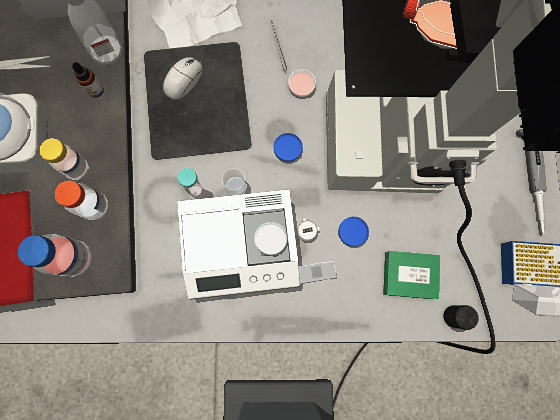

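The pink dish on the hatch is at top (270,238) / scene (308,224). Look-alikes are the pink dish on the table (top 301,84; scene 204,152) and the blue ones (top 289,148 and 353,231). I choose the pink one lying on the reader's dark hatch, and check it in a crop.

Run:
```python
import cv2
im=cv2.imread('pics/top0.png')[180:310,170:350];cv2.imwrite('pics/crop0.png',cv2.resize(im,None,fx=4.4,fy=4.4,interpolation=cv2.INTER_CUBIC))
im=cv2.imread('pics/scene0.png')[180:345,190:390];cv2.imwrite('pics/crop1.png',cv2.resize(im,None,fx=3.6,fy=3.6,interpolation=cv2.INTER_CUBIC))
```

```text
(no output)
```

View pics/crop0.png

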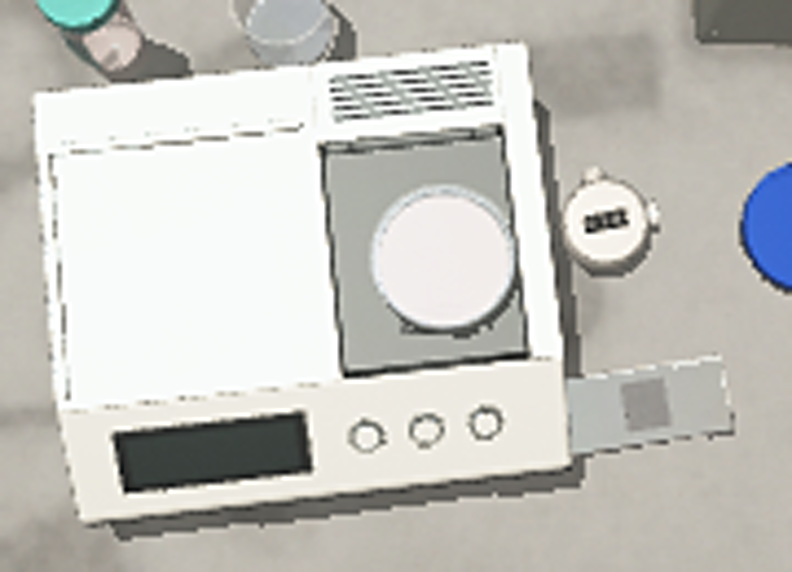

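View pics/crop1.png

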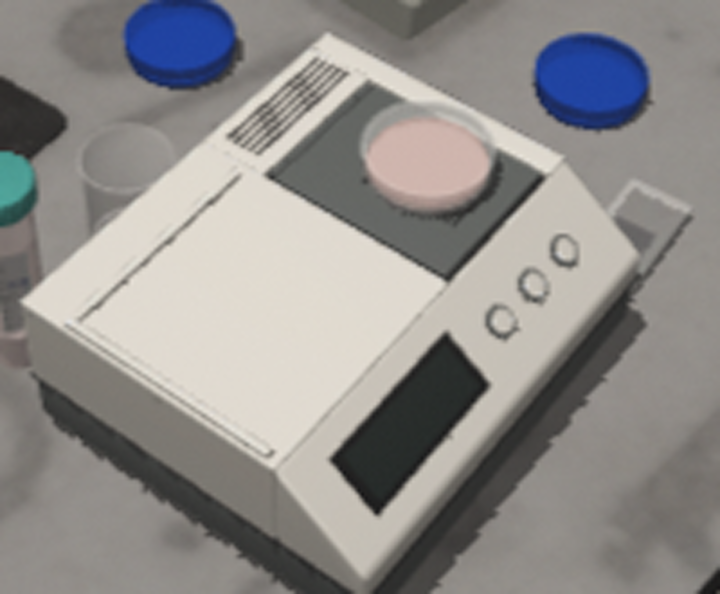

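```bash
cat > h.py <<'E'
from station import *
import numpy as np, cv2, json, os
from scipy.optimize import least_squares
def proj(c,X):
    k=get_calibration(c);p=np.atleast_2d(X)@k['R'].T+k['t']
    return np.c_[k['fx']*p[:,0]/p[:,2]+k['cx'],k['fy']*p[:,1]/p[:,2]+k['cy']]
def on_plane(c,uv,z):
    k=get_calibration(c);d=k['R'].T@np.array([(uv[0]-k['cx'])/k['fx'],(uv[1]-k['cy'])/k['fy'],1]);o=-k['R'].T@k['t']
    return (o+d*(z-o[2])/d[2])
def r2w(q,p):
    c,s=np.cos(q[2]),np.sin(q[2]);p=np.asarray(p,float)
    return np.stack([q[0]+c*p[...,0]-s*p[...,1],q[1]+s*p[...,0]+c*p[...,1],p[...,2]],-1)
def w2r(q,p):
    c,s=np.cos(q[2]),np.sin(q[2]);d=np.asarray(p[:2])-q[:2]
    return np.array([c*d[0]+s*d[1],-s*d[0]+c*d[1]])
if os.path.exists('q.json'): Q=np.array(json.load(open('q.json')))
E
python3 - <<'E'
from h import *
M=np.array([[90,105],[90,-105],[-45,105],[-45,-105],[-42,-14],[-42,-90],[50,-14],[50,-90]],float);M=np.c_[M,np.full(8,85.)]
A=np.array([[37,93],[525,44],[65,412],[558,360],[345,374],[527,355],[321,143],[502,128]])
B=np.array([[25,303],[330,35],[277,463],[565,160],[447,277],[543,180],[270,176],[368,82]])
uv={'top':(A+.5)/4.4-.5+[170,180],'scene':(B+.5)/3.6-.5+[190,180]}
def fit(cs):return least_squares(lambda q:np.concatenate([(proj(c,r2w(q,M))-uv[c]).ravel() for c in cs]),[500,50,.1],x_scale=[100,100,.1],loss='soft_l1')
for cs in(['top'],['scene'],['top','scene']):
    r=fit(cs);print(cs,np.round(r.x,2),np.degrees(r.x[2]).round(2),np.abs(r.fun).max().round(2),np.abs(r.fun).mean().round(2))
json.dump(r.x.tolist(),open('q.json','w'));q=r.x
for c,uvd in(('top',((443+.5)/4.4+169.5,(258+.5)/4.4+179.5)),('scene',((428.5)/3.6+189.5,140/3.6+179.5))):
    p=on_plane(c,uvd,100);print('dish',c,p,w2r(q,p))
for n in("tally","counting_slide"):
    for d in spot_in(n,'top')[:1]:
        p=on_plane('top',d['extent'],10);print(n,w2r(q,p))
# poses
yaw=np.degrees(q[2])
for Y in(yaw,yaw+90,yaw-90,yaw+180,):
    print(Y,solve_ik(r2w(q,[0,-110,150]),[180,0,Y]),solve_ik(r2w(q,[-24,-52,85]),[180,0,Y]))
E
```

```text
['top'] [5.3502e+02 8.5820e+01 1.1000e-01] 6.2 2.74 0.82
['scene'] [5.347e+02 8.649e+01 1.200e-01] 6.62 2.24 0.92
['top', 'scene'] [5.3495e+02 8.6050e+01 1.1000e-01] 6.4 2.76 0.89
dish top [540.58879145  26.74523474 100.        ] [ -0.99908681 -59.5663944 ]
dish scene [544.36817568  24.16724212 100.        ] [  2.46958502 -62.54936385]
tally [  16.54980978 -142.54227307]
counting_slide [ -64.60556398 -148.61695047]
6.396021759721824 [-9.77732879e+00  5.68275909e+00  1.05418708e+02 -2.54444375e-14
  6.88985334e+01  7.38266495e+01] [-4.25883724e+00  6.78726185e+00  1.11967268e+02 -2.54444375e-14
  6.12454706e+01  7.93451410e+01]
96.39602175972182 [ -9.77732879   5.68275909 105.41870752   0.          68.89853339
 -16.17335054] [-4.25883724e+00  6.78726185e+00  1.11967268e+02 -2.54444375e-14
  6.12454706e+01 -1.06548590e+01]
-83.60397824027818 None None
186.39602175972183 [  -9.77732879    5.68275909  105.41870752    0.           68.89853339
 -106.17335054] [  -4.25883724    6.78726185  111.96726754    0.           61.24547061
 -100.654859  ]
```

Run:
```python
from h import *
yaw=np.degrees(Q[2]);O=[180,0,yaw+90]
grip(25)
goto(r2w(Q,[0,-115,190]),O)
move_l(r2w(Q,[0,-115,91]),speed=120)
o=get_obs();print(o['t'],o['tcp_pos'],o['wrist_force'],o['grip_width'])
cv2.imwrite('pics/s1.png',cv2.resize(get_image('scene')[120:345,150:450,::-1],None,fx=2.6,fy=2.6))
```

```text
5.1583 [548.62452208 -28.3306654   91.86899826] [-0.55038115 -0.59192916  0.92005986] 24.85549921183567
```

View pics/s1.png

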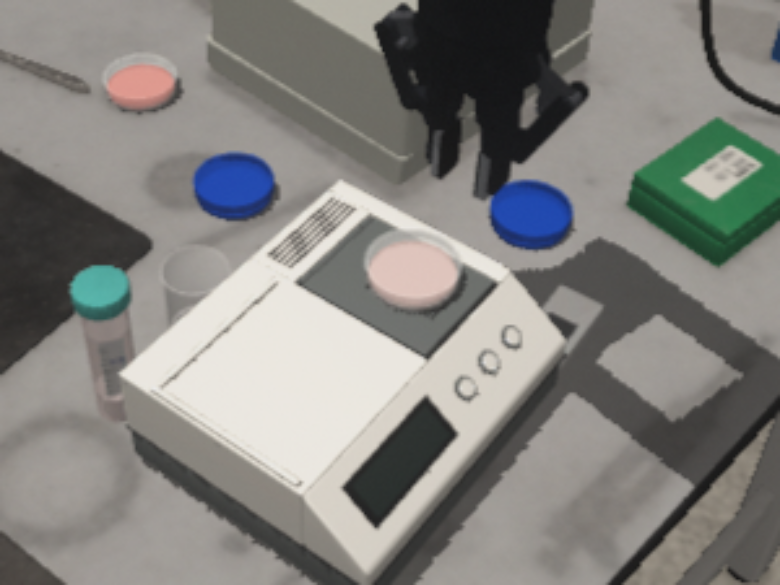

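The dish stands on the hatch at crop (413,270), and the fingertips at (440,170) and (487,190). That is higher or farther back than I expected, so I'll compare with the projection.

Run:
```python
from h import *
t=np.array(get_obs()['tcp_pos'])
print(((proj('scene',[t+[0,0,dz] for dz in(0,5,10,20)])-[150,120])*2.6).round())
im=get_image('top');cv2.imwrite('pics/t1.png',cv2.resize(im[180:310,170:350,::-1],None,fx=4.4,fy=4.4))
print(((proj('top',[t+[0,0,dz] for dz in(0,10)])-[170,180])*4.4).round())
```

```text
[[461. 219.]
 [462. 213.]
 [462. 207.]
 [463. 196.]]
[[575. 239.]
 [576. 236.]]
```

View pics/t1.png

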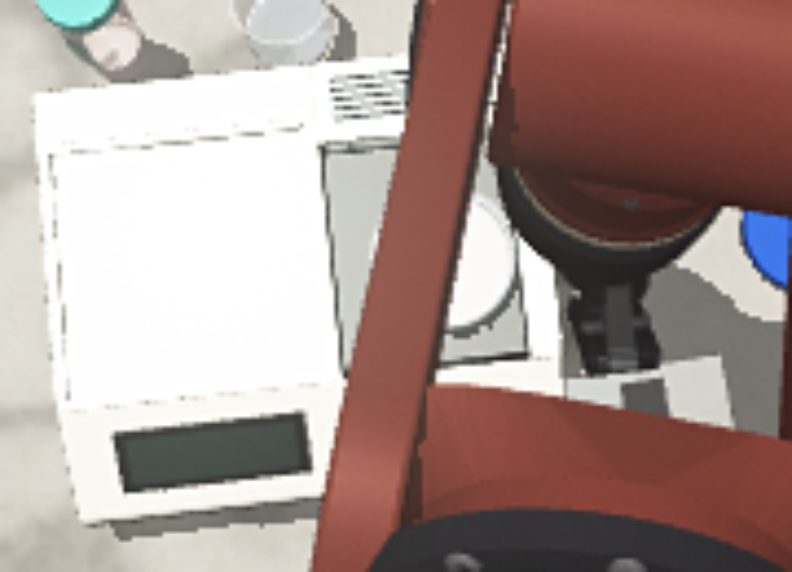

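Run:
```python
from h import *
a=get_image('scene');grip(0);b=get_image('scene')
o=get_obs();t=np.array(o['tcp_pos']);print(o['t'],t,o['ee_rot'],o['grip_width'],o['joint_pos'])
f=lambda i:cv2.resize(i[110:230,260:400,::-1],None,fx=2.8,fy=2.8,interpolation=cv2.INTER_CUBIC)
A,B=f(a),f(b)
p=(proj('scene',t)[0]-[260,110])*2.8;print(p)
for X in(A,B):cv2.circle(X,tuple(int(v) for v in p),3,(0,255,0),-1)
cv2.imwrite('pics/z.png',np.hstack([A,B]))
```

```text
5.725 [547.79186051 -28.24719796  91.07288401] [1.79992439e+02 2.80336703e-03 9.63971082e+01] 0.11507388410353941 [-1.02834179e+01  9.88080791e+00  1.07681358e+02 -5.81162304e-04
  6.24297865e+01 -1.66802574e+01]
[189.50227227 265.78847107]
```

View pics/z.png

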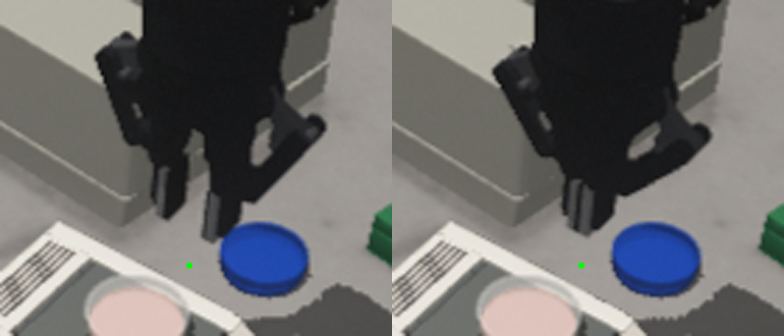

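The scene camera puts the closed tip at crop (582,232), about 12 px above the projected TCP at (581,266). The tool is therefore either shorter or offset sideways. I'll settle it with a gentle touch on the open deck.

```bash
cat >> h.py <<'E'
def fz():
    s=[]
    for _ in range(4): s.append(get_obs()['wrist_force'][2]); wait(.01)
    return np.mean(s)
def probe(p,zs,thr,step=2,speed=40):
    """p reader xy; lower from zs[0] to zs[1] until wrist Fz rises by thr."""
    move_l(r2w(Q,[*p,zs[0]]),speed=120); wait(.1); f0=fz(); z=zs[0]
    while z>zs[1]:
        z-=step; move_l(r2w(Q,[*p,z]),speed=speed); f=fz()-f0
        if abs(f)>thr: break
    return z,f,f0
E
python3 - <<'E'
from h import *
move_l(r2w(Q,[0,-115,150]),speed=200)
move_l(r2w(Q,[5,45,150]),speed=250)
print(get_obs()['t'])
print(probe((5,45),(92,54),2.5))
o=get_obs();t=np.array(o['tcp_pos']);print(o['t'],t,o['wrist_force'])
im=get_image('scene');p=proj('scene',t)[0]
X=cv2.resize(im[130:300,200:400,::-1],None,fx=3.5,fy=3.5,interpolation=cv2.INTER_CUBIC)
q=(p-[200,130])*3.5;print(q);cv2.circle(X,tuple(int(v) for v in q),3,(0,255,0),-1)
cv2.imwrite('pics/c2.png',X)
E
```

```text
6.9583
(54, np.float64(0.3130422038800673), np.float64(-0.18312795478042426))
13.1083 [534.77849282 131.32375818  53.85453643] [-0.40123858 -0.57172325 -0.63285337]
[228.21695834 519.86846357]
```

View pics/c2.png

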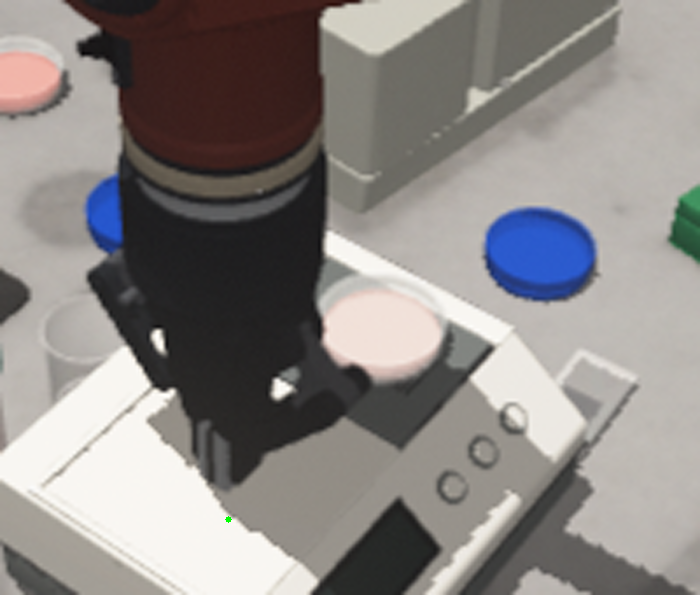

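No contact down to z = 54; the tip shows at (220,487), so it really is more than 20 mm above the reported TCP. I'll keep probing.

Run:
```python
from h import *
print(get_obs()['t'])
f0=fz();z=54
while z>40:
    z-=1; move_l(r2w(Q,[5,45,z]),speed=40); f=get_obs()['wrist_force'][2]-f0
    if abs(f)>2.5:break
o=get_obs();t=np.array(o['tcp_pos']);print(z,f,o['t'],t,o['wrist_force'])
im=get_image('scene');p=proj('scene',t)[0];print((p-[200,130])*3.5)
cv2.imwrite('pics/c3.png',cv2.resize(im[130:300,200:400,::-1],None,fx=3.5,fy=3.5,interpolation=cv2.INTER_CUBIC))
```

```text
13.1583
50 4.13774974458801 14.1917 [534.96709245 131.34577701  50.99543672] [-2.8488565  -0.08585759  4.6298022 ]
[227.93138716 523.6827995 ]
```

Contact comes at a reported z of about 50.7, so the real tip is 34 mm above the reported TCP with no sideways offset. I'll correct for that and push.

Run:
```python
from h import *
Z=50.7
move_l(r2w(Q,[5,45,Z+30]),speed=200)
move_l(r2w(Q,[1,-116,Z+30]),speed=250)
grip(25)
move_l(r2w(Q,[1,-116,Z+4]),speed=120)
print(get_obs()['t'],get_obs()['wrist_force'])
move_l(r2w(Q,[1,-40,Z+4]),speed=50)
o=get_obs();print(o['t'],o['wrist_force'],o['tcp_pos'])
im=get_image('scene')
cv2.imwrite('pics/p1.png',cv2.resize(im[130:300,200:400,::-1],None,fx=3.5,fy=3.5,interpolation=cv2.INTER_CUBIC))
```

```text
16.0583 [ 0.57287332 -0.40437276  1.13184249]
17.725 [-0.4944078  -0.21078199 -0.27967709] [540.41475704  46.20472612  54.66069941]
```

View pics/p1.png

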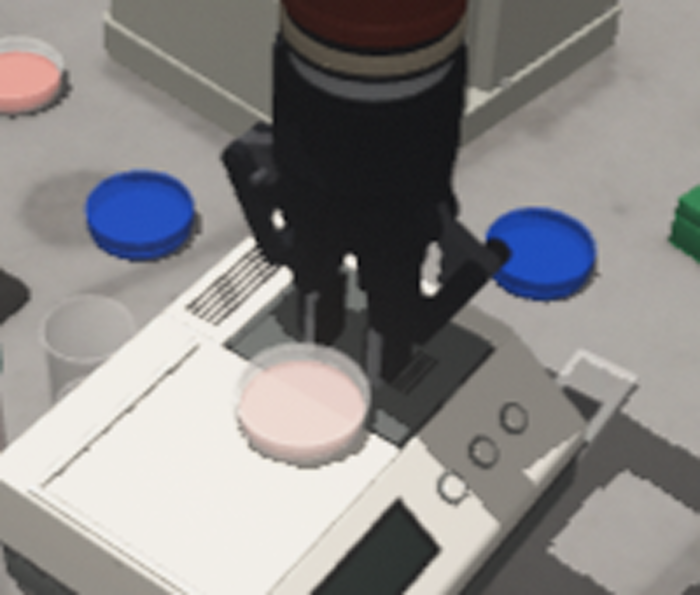

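The dish, at (303,405), is riding flat between the two fingertips and is half off the hatch. The ribbed lip shows at (412,375). I'll finish the push and measure.

Run:
```python
from h import *
Z=50.7
move_l(r2w(Q,[1,5,Z+4]),speed=40)
wait(.1)
move_l(r2w(Q,[1,-12,Z+4]),speed=100)
move_l(r2w(Q,[1,-52,Z+35]),speed=150)
get_image('scene')
for d in regions_of('dish','scene')[:4]:
    m=cv2.findNonZero(d['region'].astype(np.uint8)); e=cv2.fitEllipse(cv2.convexHull(m))
    p=on_plane('scene',e[0],92.5);print(d['score'],e[0],w2r(Q,p))
print(get_obs()['t'])
```

```text
0.95 (267.190185546875, 262.9538269042969) [ 1.64173658 43.85526833]
0.76 (354.16522216796875, 201.8928680419922) [ -31.42897732 -147.03263012]
0.68 (240.06573486328125, 190.9242706298828) [135.16916856 -50.34597774]
20.05
```

Run:
```python
from h import *
Z=50.7;P=(-26,-52)
print([solve_ik(r2w(Q,[x,-52,z]),[180,0,np.degrees(Q[2])+90]) is not None for x,z in((-115,Z+60),(-115,Z+100))])
grip(0)
move_l(r2w(Q,[*P,Z+10]),speed=150)
move_l(r2w(Q,[*P,Z+2]),speed=60);wait(.1);f0=fz();z=Z-1;L=[]
while z>Z-11.5:
    move_l(r2w(Q,[*P,z]),speed=40);o=get_obs();f=o['wrist_force'][2]-f0;L.append((round(z-Z,1),round(f,1),round(o['tcp_pos'][2]-Z,1)))
    if f>11 and z<Z-6.5:break
    z-=1 if z>Z-6 else .5
print(L,get_obs()['t'])
move_l(r2w(Q,[-115,-52,Z+60]),speed=220)
print(get_obs()['t'],get_obs()['wrist_force'])
wait(.8)
im=get_image('scene');cv2.imwrite('pics/e1.png',cv2.resize(im[130:300,200:400,::-1],None,fx=3.5,fy=3.5,interpolation=cv2.INTER_CUBIC))
```

```text
[True, True]
[(-1.0, np.float64(3.1), np.float64(-0.4)), (-2.0, np.float64(2.2), np.float64(-1.5)), (-3.0, np.float64(3.2), np.float64(-2.9)), (-4.0, np.float64(2.3), np.float64(-4.0)), (-5.0, np.float64(2.5), np.float64(-5.1)), (-6.0, np.float64(2.6), np.float64(-6.1)), (-6.5, np.float64(2.6), np.float64(-6.6)), (-7.0, np.float64(2.8), np.float64(-7.1)), (-7.5, np.float64(3.3), np.float64(-7.6)), (-8.0, np.float64(2.9), np.float64(-8.0)), (-8.5, np.float64(4.2), np.float64(-8.3)), (-9.0, np.float64(7.2), np.float64(-8.5)), (-9.5, np.float64(8.7), np.float64(-8.5)), (-10.0, np.float64(12.6), np.float64(-8.6))] 24.725
25.3917 [ 0.1338068  -0.43526169  0.1722137 ]
```

View pics/e1.png

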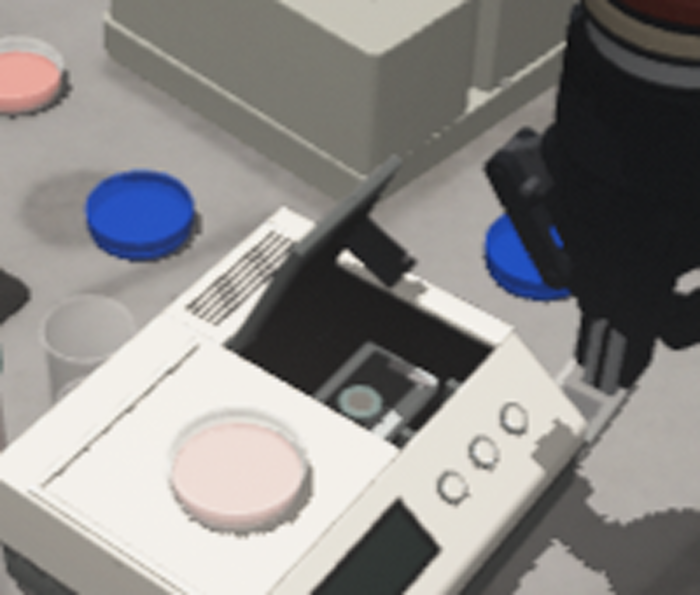

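The hatch stands open (edge from 245,345 up to 395,165), the dish sits flat on the deck at (240,470), and the gripper is clear at (600,380). I'll wait a good second and hand in.

Run:
```python
from h import *
wait(1.6);print(get_obs()['t'],get_obs()['wrist_force']);print(sign_off())
```

```text
27.8417 [-0.54366573  0.54462465  0.71896136]
the job is handed in; nothing more can be done
None
```

The job is handed in at 27.8 s of the 42 s limit: the dish is flat on the deck at about reader x 2, y 44 mm, and one press opened the hatch, which still stood open 0.8 s after the gripper left it; the judge's verdict was not shown.

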